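# Load a paper-tape roll and push the axle through

### The job

Load the blue paper-tape roll in the wooden dispenser: take it from the rack and stand it in the cradle between the two cheeks, let go of it, then push the red-headed axle pin through one cheek hole, the roll's core and the other cheek hole until its head is fully home against the cheek. Leave the yellow and green rolls in their places and do not disturb the stamp, the cassette box or the tin.

Things in the scene. Friction and masses are not known exactly. Their poses are not given: they have to be found in the camera images.
- dispenser: Fixed dark-wood base 110 (x) x 104 (y) x 12 mm, origin at the centre of its underside on the table, z up. Two light-wood cheeks, 46 mm wide in x, 10 mm thick, stand at y = 33 to 43 mm and -43 to -33 mm, tops 66 mm above the table. Between them is the roll cradle. On its -x edge a cutter bar with a steel strip, top about 40 mm.
- axle (a point): Point on the line of the two cheek holes, midway between the cheeks, 50 mm above the table: where a loaded roll's centre lies. Each cheek has a round 14 mm through hole on this line, which runs along the dispenser's y axis; the holes' outer mouths are 43 mm from this point.
- cradle (a point): Cradle floor, centre of the dispenser base's top, 12 mm above the table. Two ribs along y at x = +-20 mm carry a roll with its centre at axle; two 4 mm thick guides beside it leave a 25 mm slot (inner faces y = +-12.5 mm), tops 36 mm above the table.
- roll_rack: Fixed wooden rack 84 (x) x 216 (y) x 8 mm, origin at the centre of its underside. Three cradles like the dispenser's at y = -75, 0 and 75 mm hold one roll each on edge, roll centres 40 mm above the table; side guides reach 26 mm above the table. z up.
- blue_roll: Blue tape roll, outside diameter 60 mm, core hole 25 mm, 20 mm wide, 60 g, solid, starting on edge in any of the three places of the rack. Origin at the centre of its core; its y axis is the core's axis. It can be pinched by its two flat faces from above, near its top.
- yellow_roll: Yellow roll of the same size, in the rack, to be left there. Origin at the centre of its core.
- green_roll: Green roll of the same size, in the rack, to be left there. Origin at the centre of its core.
- axle_pin: Loose pin, 60 g: steel shaft 10 mm in diameter, 94 mm long, the last 9 mm tapering to a 4 mm tip; red cylindrical head 20 mm in diameter, 30 mm long. Origin on its axis at the shoulder where head meets shaft; +y runs along the shaft to the tip, the head spans y = -30 to 0 mm. It starts level, its axis 40 mm above the table, in the channel of the pin rest, the head overhanging.
- pin_grip (a point): Centre of the pin's red head, where it can be pinched from above, 15 mm from the shoulder.
- pin_seat (a point): Point on the pin's axis 43 mm from the shoulder towards the tip; it coincides with axle when the pin is fully home, from either side.
- pin_tip (a point): The pin's tip, 94 mm from the shoulder; about 8 mm of it stands out beyond the far cheek when the pin is home.
- pin_rest: Fixed wooden rest, foot 50 (x) x 100 (y) x 8 mm, with a 24 mm wide, 72 mm long block whose channel, open at the top and ends, holds the pin's shaft along the rest's y axis; top 41 mm above the table. Origin at the centre of its underside.
- stamp: Loose wooden stamp 50 x 30 mm, 54 mm high, not to be disturbed. Origin at the centre of its underside.
- cassette: Loose white cassette box lying flat, 69 x 109 x 17 mm, not to be disturbed. Origin at the centre of its underside.
- tin: Loose round tin 60 mm in diameter and 45 mm high, not to be disturbed. Origin at the centre of its underside.

How it is judged:
On the way:
1. the blue roll stands in the dispenser's cradle, let go, with the pin still out (distance between blue_roll and axle below 0.009 m and angle between the y axis of blue_roll and the y axis of dispenser, either way round below 0.15 rad and contact force between the fingers and blue_roll below 0.1 N and distance between pin_seat and axle above 0.08 m), for 0.2 s.
At the end, for the whole second after the job is handed in: The axle pin lies through both cheek holes and the blue roll's core, its seat point within 6 mm of the axle point and its axis within 0.08 rad of the holes' line; the blue roll stands in the cradle, its centre within 9 mm of the axle point and its axis within 0.15 rad; both at rest (distance between pin_seat and axle below 0.006 m and angle between the y axis of axle_pin and the y axis of dispenser, either way round below 0.08 rad and distance between blue_roll and axle below 0.009 m and angle between the y axis of blue_roll and the y axis of dispenser, either way round below 0.15 rad and linear speed of each of axle_pin, blue_roll below 0.02 m/s); the robot touches nothing.
It fails at once if the yellow roll is moved by more than 25 mm (distance of yellow_roll from where it was at the start of the episode above 0.025 m).
It fails at once if the green roll is moved by more than 25 mm (distance of green_roll from where it was at the start of the episode above 0.025 m).
It fails at once if the stamp is moved by more than 25 mm (distance of stamp from where it was at the start of the episode above 0.025 m).
It fails at once if the cassette box is moved by more than 25 mm (distance of cassette from where it was at the start of the episode above 0.025 m).
It fails at once if the tin is moved by more than 25 mm (distance of tin from where it was at the start of the episode above 0.025 m).
It also fails if it takes over 64 s, if anything falls off the work surface, if the arm or the gripper's body presses on something with over 40 N, if the wrist force passes 120 N, or if a joint passes its speed limit or range.

### The arm

A 6-joint arm with a two-finger parallel gripper is mounted at the origin on the work surface. World frame = base frame: x ahead of the robot, y to its left, z up, the work surface at z = 0. Lengths are in m, angles in rad, forces in N, time in s.
With the tool pointing down it reaches from about 0.375 to 0.9 m from the base axis. Payload 3.1 kg.
Tool frame: the origin (TCP) lies at the very end of the fingers, on their centre line; the grasp point (between the pads) lies 19 mm behind it; z points along the fingers, y is the line along which they close (so a half turn about z gives the same grasp; the last joint's range is limited). The gripper opens to 85 mm and grips with 20 to 120 N. Pads are 22 mm wide; open, the fingers measure 114 mm over their backs; the gripper's body (76 mm by 85 mm) begins 54 mm behind the grasp point. The pads swing forward as they close: fully open they stand 13 mm farther back than shut.
Start: joints at [-1.365, 0.527, 1.433, -0, 1.181, -0.178], TCP at [0.235, -0.579, 0.231] pointing down, gripper open.
Joint ranges: [-3.08, 3.08], [-0.75, 2.2], [0.22, 2.44], [-1.43, 4.57], [0, 2.65], [-2.85, 2.85]. Speed limits (rad/s): [2.79, 2.79, 3.14, 3.14, 3.14, 3.14].

### API

Orientations are given as a unit quaternion [x, y, z, w].
In Python, from station import manip, vision gives the robot as it stands.
- The arm moves only by the tool drive_tool, never from a script. Its argument "deltas" is a list that holds one entry, the list of rows, each a list of 4 numbers: the shift along the tool's x, y, z in mm, then the turn about the tool's z in rad. A call has 1 to 5 rows; each row is the pose to reach, as a shift and turn from the pose commanded when the call began, along the tool's axes at that moment; what a row does not reach only later rows make up. A row lasts 1/12 s, in which the tool goes at most 41.7 mm and 7.16 degrees, less where a joint would pass 70% of its speed; a pose out of reach is approached as far as the arm can. A call with a gripper value outside its range is refused whole. "jaw" is the finger opening in mm, from 0 to 85.4, set as the call begins (left out, the last holds). The fingers move at their own pace and stop on an object; "force" is the grip in N (left out, the last holds). Time passes only in rows, so rows that repeat a pose let the fingers close. It gives the time, the measured TCP pose, the force, the opening and the grip force at its end, in the units of the state.
- manip.sense(): the state, without advancing time (a new reading comes with each control period).
- vision.snapshot(name): name is "side" or "top" or "wrist"; returns the picture (420x560x3 uint8, red, green, blue); there is no depth.
- vision.camera_model(name): a dict with "camera_matrix" (3x3 intrinsics, pixels), "rvec" (rotation vector, rad) and "tvec" (3), from world to camera coordinates, as OpenCV has them. Camera axes: x right, y down, z forward; pixel columns grow to the right and rows downward; lengths in m; the calibration is good to about 2 mm. A picture is of the moment at which its call begins: read the wrist's pose just before it. camera_model takes no time and is no camera call; for the wrist camera it gives the pose at the moment of the call.
- manip.sign_off(): hands the job in; it is judged then, once.
The state is a dict: "t": time; "q": joint angles; "qd": joint speeds; "tau": joint torques, N m; "tcp_pos": TCP position; "tool_rot": TCP orientation; "force": force on the tool from outside, world axes, zero at the start; "ft_torque": the same for the moment, N m; "finger_gap": opening from 0.0 (shut) to 1.0 (fully open); "gripper_force": force on a finger pad.
Only numpy, scipy, OpenCV 4.12 (cv2) and the standard library are available. Lean on these libraries where they do the work, as an engineer would, in place of code of your own. Each camera call takes 0.05 s, during which the arm holds its last target. There are 200 camera calls.

## Working session

There is one attempt and no reset: what is moved stays moved. The work goes in short steps, Python scripts to look and compute and a tool call to move; the robot and the scene stay as the last step left them, time stands still between calls to the robot, and variables do not carry over. Pictures are saved under pics/ and viewed, at most 10 in all, crops included, and the job is handed in when it is done.

Besides the shell and the picture viewer there is one more tool, called after "Emit:" as name(argument=value, ...), one argument or row to a line, values as JSON. drive_tool: Moves the arm, as the interface text tells. Its arguments: {"type":"object","properties":{"deltas":{"type":"array"},"jaw":{"type":"number"},"force":{"type":"number"}},"required":["deltas"]}

```bash
mkdir -p pics; ls; python3 - <<'E'
from station import manip, vision
import cv2
s=manip.sense(); print({k:s[k] for k in('t','tcp_pos','tool_rot','finger_gap','force')})
for n in('top','side'):
    im=vision.snapshot(n); cv2.imwrite(f'pics/{n}0.png',im[:,:,::-1]); m=vision.camera_model(n); print(n,m)
E
```

```text
pics
{'t': 0.0, 'tcp_pos': array([ 0.23447985, -0.57857619,  0.23033643]), 'tool_rot': array([ 9.81549833e-01,  1.91203491e-01, -1.37206135e-05, -1.07272282e-03]), 'finger_gap': 1.0014877972575633, 'force': array([ 0.12292279,  0.26445844, -0.83244503])}
top {'camera_matrix': array([[449.01491275,   0.        , 286.48161333],
       [  0.        , 449.01491275, 204.70688338],
       [  0.        ,   0.        ,   1.        ]]), 'rvec': array([ 2.11390375, -2.1631129 ,  0.19510172]), 'tvec': array([0.00150168, 0.58983897, 0.89180669])}
side {'camera_matrix': array([[451.05719367,   0.        , 271.54231017],
       [  0.        , 451.05719367, 212.79570767],
       [  0.        ,   0.        ,   1.        ]]), 'rvec': array([ 0.13639122, -2.91902189,  1.05509335]), 'tvec': array([0.58533339, 0.06825288, 0.97857484])}
```

View pics/top0.png

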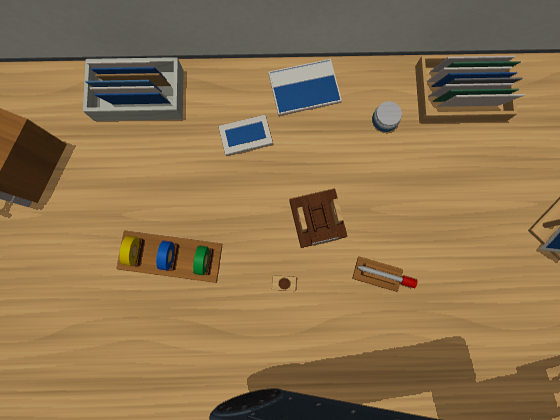

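View pics/side0.png

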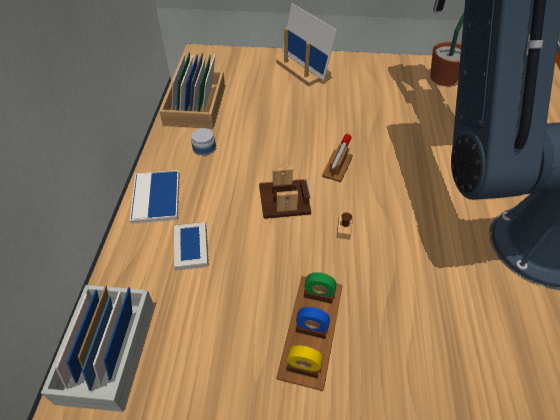

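The top view shows the yellow, blue and green rolls at (130,251), (166,255) and (203,260). The dispenser is near (318,218), the pin's red head at (409,282), the stamp at (284,283), the cassette at (246,135) and the tin at (387,116). The side view agrees: blue is at (312,320), the cheeks are at (283,178) and (287,201), and the red head is at (346,140).

```bash
cat > h.py <<'E'
import numpy as np, cv2
from station import manip, vision
def P(m): 
    R=cv2.Rodrigues(np.array(m['rvec'],float))[0]; return m['camera_matrix'],R,np.array(m['tvec'],float).reshape(3)
def ray(m,uv):
    K,R,t=P(m); d=R.T@np.linalg.solve(K,[uv[0],uv[1],1.]); return -R.T@t,d/np.linalg.norm(d)
def plane(m,uv,z):
    o,d=ray(m,uv); return o+d*(z-o[2])/d[2]
def tri(obs):  # [(model,uv),...] -> point, residual
    A=np.zeros((3,3));b=np.zeros(3);L=[]
    for m,uv in obs:
        o,d=ray(m,uv);Q=np.eye(3)-np.outer(d,d);A+=Q;b+=Q@o;L.append((o,Q))
    p=np.linalg.solve(A,b); return p,[float(np.linalg.norm(Q@(p-o))) for o,Q in L]
def proj(m,p):
    return cv2.projectPoints(np.array(p,float).reshape(-1,3),m['rvec'],m['tvec'],m['camera_matrix'],None)[0].reshape(-1,2)
HS={'red':[(0,150,80),(6,255,255)],'yellow':[(22,150,80),(35,255,255)],'green':[(50,120,40),(85,255,255)],'blue':[(105,150,60),(125,255,255)]}
def mask(im,c):
    h=cv2.cvtColor(im,cv2.COLOR_RGB2HSV); m=cv2.inRange(h,*HS[c])
    if c=='red': m|=cv2.inRange(h,(174,150,80),(180,255,255))
    return m
def blobs(mk,amin=40):
    n,l,st,ce=cv2.connectedComponentsWithStats(mk); return [(ce[i].round(1),st[i]) for i in range(1,n) if st[i][4]>=amin],l
def load(n): return cv2.imread(n)[:,:,::-1].copy()
E
python3 - <<'E'
from h import *
T,S=[vision.camera_model(n) for n in('top','side')]
it,is_=load('pics/top0.png'),load('pics/side0.png')
for c in HS:
    print(c,[(b[0],b[1].tolist()) for b in blobs(mask(it,c))[0]],[(b[0],b[1].tolist()) for b in blobs(mask(is_,c))[0]])
h=cv2.cvtColor(it,cv2.COLOR_RGB2HSV)
for uv in [(318,238),(298,205),(318,215),(310,195),(337,214),(210,270),(360,270),(400,150),(375,262),(305,220)]: print(uv,h[uv[1],uv[0]])
E
```

```text
red [(array([409. , 281.8]), [402, 276, 15, 12, 126])] [(array([346.3, 138.8]), [341, 134, 10, 12, 66])]
yellow [(array([127.8, 250.1]), [119, 236, 20, 30, 407])] [(array([304.5, 356.9]), [287, 345, 36, 27, 633])]
green [(array([486.7,  62.7]), [453, 62, 67, 3, 96]), (array([480.5,  90.4]), [451, 90, 66, 2, 93]), (array([200.2, 260.2]), [193, 246, 16, 29, 340])] [(array([456.2,  33.8]), [450, 15, 14, 37, 72]), (array([320.5, 283.1]), [305, 273, 31, 24, 486])]
blue [(array([122. ,  68.2]), [91, 67, 64, 3, 125]), (array([479. ,  73.3]), [449, 72, 67, 3, 112]), (array([306.2,  93.4]), [274, 76, 66, 36, 1503]), (array([126.7,  93.9]), [95, 93, 64, 3, 126]), (array([245., 134.]), [225, 122, 41, 25, 601]), (array([163.8, 254.9]), [156, 241, 18, 29, 347])] [(array([296.6,  46. ]), [288, 31, 18, 31, 337]), (array([317.1,  59.4]), [309, 46, 18, 28, 317]), (array([188.8,  78. ]), [186, 63, 9, 32, 40]), (array([162.5, 194.3]), [148, 172, 29, 45, 1107]), (array([189.6, 243.5]), [181, 228, 19, 32, 563]), (array([115.5, 327.1]), [104, 288, 26, 81, 163]), (array([ 79.7, 333. ]), [67, 290, 30, 93, 175]), (array([313. , 317.8]), [296, 307, 34, 25, 526])]
(318, 238) [ 12 190  79]
(298, 205) [ 11 177  72]
(318, 215) [ 11 181  76]
(310, 195) [ 11 180  78]
(337, 214) [ 18 124 189]
(210, 270) [ 14 183  82]
(360, 270) [ 13 141  76]
(400, 150) [ 17 127 177]
(375, 262) [ 16 182 125]
(305, 220) [ 14 146 103]
```

```bash
python3 - <<'E'
from h import *
T,S=[vision.camera_model(n) for n in('top','side')]
it,is_=load('pics/top0.png'),load('pics/side0.png')
np.set_printoptions(precision=4,suppress=True)
for c,a,b in [('red',(409,281.8),(346.3,138.8)),('yellow',(127.8,250.1),(304.5,356.9)),('green',(200.2,260.2),(320.5,283.1)),('blue',(163.8,254.9),(313,317.8))]:
    print(c,*tri([(T,a),(S,b)]))
for n,im,m,wins in(('top',it,T,{'disp':(285,180,355,250),'rack':(112,225,228,288),'rest':(348,252,408,296)}),('side',is_,S,{'disp':(255,160,315,220),'rest':(320,145,356,183)})):
    h=cv2.cvtColor(im,cv2.COLOR_RGB2HSV)
    for k,(x0,y0,x1,y1) in wins.items():
        mk=np.zeros(h.shape[:2],np.uint8); mk[y0:y1,x0:x1]=(h[y0:y1,x0:x1,2]<(110 if k!='rest' else 135)).astype(np.uint8)*255
        bl,l=blobs(cv2.morphologyEx(mk,cv2.MORPH_OPEN,np.ones((2,2),np.uint8)),30)
        pts=np.argwhere(np.isin(l,[i for i in range(1,l.max()+1) if (l==i).sum()>30]))[:,::-1].astype(np.float32)
        r=cv2.minAreaRect(pts); z={'disp':.012,'rack':.008,'rest':.008}[k]
        c=np.array([plane(m,u,z) for u in cv2.boxPoints(r)])
        e=c[1]-c[0]; f=c[2]-c[1]
        print(n,k,c.mean(0),'sides',np.linalg.norm(e),np.linalg.norm(f),'deg',np.degrees([np.arctan2(e[1],e[0]),np.arctan2(f[1],f[0])]))
for u,z in (((284,283),.05),((246,135),.017),((387,116),.045)): print(plane(T,u,z))
m=vision.camera_model('wrist'); print(m, ray(m,(280,210)))
E
```

```text
red [ 0.4235 -0.2613  0.0399] [0.0008164158017202444, 0.0008164158017203286]
yellow [0.5019 0.3176 0.0459] [0.0008104231283993195, 0.0008104231283992556]
green [0.4779 0.1686 0.0447] [0.0005795961894427386, 0.0005795961894426747]
blue [0.4901 0.2433 0.0461] [0.0009437163670144178, 0.00094371636701448]
top disp [ 0.5636 -0.0821  0.012 ] sides 0.10584059279412424 0.11164801385419965 deg [ -77.0159 -168.5954]
top rack [0.4891 0.2359 0.008 ] sides 0.06297704955108198 0.18091139005574636 deg [ -5.6484 -98.8922]
top rest [ 0.4383 -0.2137  0.008 ] sides 0.05060201325103776 0.11885940007368512 deg [ -18.8449 -107.2967]
side disp [ 0.5612 -0.0693  0.012 ] sides 0.1183032191993881 0.11045071920634753 deg [-167.6114   96.1652]
side rest [ 0.4361 -0.2012  0.008 ] sides 0.12956337401469575 0.05247206735482038 deg [-107.936   146.5516]
[ 0.4281 -0.0031  0.05  ]
[0.755  0.0739 0.017 ]
[ 0.7826 -0.2368  0.045 ]
{'camera_matrix': array([[325.2944,   0.    , 282.4094],
       [  0.    , 325.2944, 209.3564],
       [  0.    ,   0.    ,   1.    ]]), 'rvec': array([-2.3708,  1.5965,  0.2656]), 'tvec': array([-0.6244, -0.041 ,  0.3805])} (array([ 0.3125, -0.5476,  0.3727]), array([-0.3035, -0.1139, -0.946 ]))
```

```bash
cat >> h.py <<'E'
from scipy.spatial.transform import Rotation as Ro
def to(x,y,z,yawdeg,s=None):
    "tool-frame delta (mm, rad) from the present pose to TCP x,y,z with tool x at yawdeg"
    s=s or manip.sense(); R=Ro.from_quat(s['tool_rot']).as_matrix()
    d=R.T@(np.array([x,y,z])-s['tcp_pos'])*1000; yw=np.degrees(np.arctan2(R[1,0],R[0,0]))
    w=-np.radians((yawdeg-yw+180)%360-180); n=max(np.linalg.norm(d)/41.7,abs(w)/.125)
    return d.round(1).tolist(),round(w,3),'rows',round(n,1),'yaw',round(yw,1)
def snap(n,k):
    m=vision.camera_model(n); im=vision.snapshot(n); cv2.imwrite(f'pics/{k}.png',im[:,:,::-1]); np.save(f'pics/{k}.npy',m,allow_pickle=True); return m,im
def cam(k): return np.load(f'pics/{k}.npy',allow_pickle=True).item()
E
python3 -c "
from h import *
print(to(.38,-.247,.23,22))"
```

```text
([259.4, -252.8, 1.0], np.float64(0.001), 'rows', np.float64(8.7), 'yaw', np.float64(22.0))
```

Emit:
drive_tool(
  deltas=[
    [[33,-32,0,0],[66,-64,0,0],[99,-96,0,0],[130,-126,0,0],[130,-126,0,0]],
  ],
)

```text
t: 0.52
tcp_pos: [0.3085, -0.4071, 0.2305]
tool_rot: [0.981, 0.193, 0.0, -0.003]
force: [-0.7, -1.0, -0.5]
finger_gap: 0.997
gripper_force: 0.0
```

Emit:
drive_tool(
  deltas=[
    [[33,-32,0,0],[66,-64,0,0],[99,-96,0,0],[129,-127,0,0],[129,-127,0,0]],
  ],
)

```text
t: 0.93
tcp_pos: [0.3798, -0.2424, 0.2309]
tool_rot: [0.981, 0.193, -0.0, -0.002]
force: [-0.6, -0.1, -0.1]
finger_gap: 1.001
gripper_force: 0.0
```

```bash
python3 -c "
from h import *
s=manip.sense();print(s['t'],s['tcp_pos'],abs(s['qd']).max())
m,im=snap('wrist','w1')
print([(b[0],b[1].tolist()) for b in blobs(mask(im,'red'))[0]])
print(to(.50,-.10,.25,22))"
```

```text
0.9333 [ 0.37977468 -0.24240396  0.23092014] 0.3034385602616287
[(array([315.4, 147.1]), [301, 133, 31, 26, 419])]
([164.9, -86.0, -18.6], np.float64(0.005), 'rows', np.float64(4.5), 'yaw', np.float64(22.3))
```

View pics/w1.png

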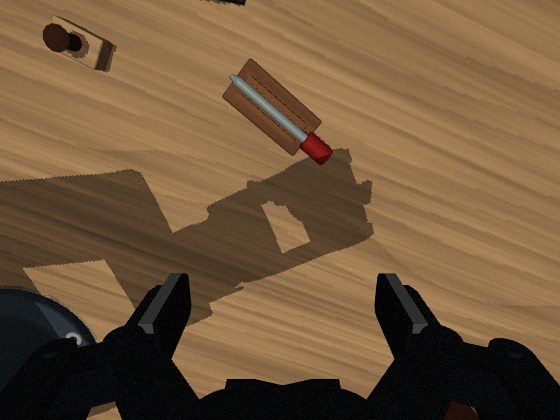

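The wrist view shows the pin's tip at about (233,77), its head at (315,147), and the stamp at the top left (80,45). Next I'll go to the dispenser view.

Emit:
drive_tool(
  deltas=[
    [[35,-18,-4,0],[70,-36,-8,0],[105,-54,-12,0],[140,-72,-18,0],[165,-86,-18,0]],
  ],
)

```text
t: 1.4
tcp_pos: [0.5031, -0.1049, 0.2503]
tool_rot: [0.981, 0.192, 0.002, 0.001]
force: [0.2, -0.1, -0.7]
finger_gap: 0.997
gripper_force: 0.0
```

Emit:
drive_tool(
  deltas=[
    [[0,0,0,0],[0,0,0,0]],
  ],
)

```text
t: 1.57
tcp_pos: [0.501, -0.1056, 0.2491]
tool_rot: [0.981, 0.193, -0.0, 0.0]
force: [-0.1, 0.1, -1.0]
finger_gap: 1.001
gripper_force: 0.0
```

```bash
python3 -c "
from h import *
s=manip.sense();print(s['t'],s['tcp_pos'],abs(s['qd']).max())
m,im=snap('wrist','w2')
print([(b[0],b[1].tolist()) for b in blobs(mask(im,'red'))[0]])
print(to(.43,.25,.24,-9.1))"
```

```text
1.5667 [ 0.50103367 -0.1055669   0.24906   ] 0.04547923796056748
[(array([371.8, 280.1]), [364, 271, 14, 20, 144])]
([69.1, -356.5, 8.8], np.float64(0.545), 'rows', np.float64(8.7), 'yaw', np.float64(22.1))
```

View pics/w2.png

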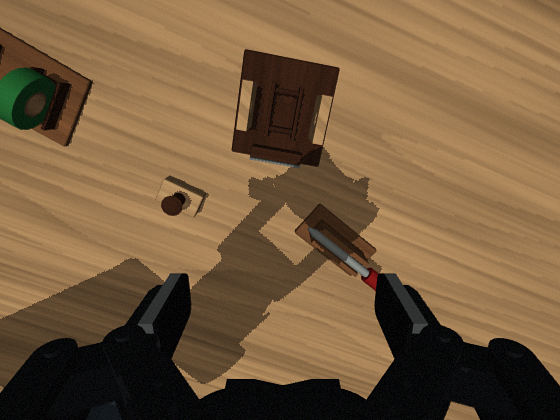

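The wrist view shows the dispenser base's far corners at (246,50) and (340,67). The cheeks lie near x=246 and x=323, and the cutter is at the lower edge near (275,160). I'll measure it from this view.

```bash
cat > disp.py <<'E'
from h import *
np.set_printoptions(precision=4,suppress=True)
def rect(m,im,box,vmax,z):
    x0,y0,x1,y1=box; g=np.zeros(im.shape[:2],np.uint8); g[y0:y1,x0:x1]=(im[y0:y1,x0:x1].max(2)<vmax)*255
    g=cv2.morphologyEx(g,cv2.MORPH_OPEN,np.ones((3,3),np.uint8))
    c=max(cv2.findContours(g,cv2.RETR_EXTERNAL,cv2.CHAIN_APPROX_NONE)[0],key=cv2.contourArea)
    h=cv2.convexHull(c); e=.02*cv2.arcLength(h,True); return cv2.approxPolyDP(h,e,True).reshape(-1,2),g
E
python3 - <<'E'
from disp import *
m=cam('w2'); im=load('pics/w2.png')
q,g=rect(m,im,(225,40,350,172),105,.012)
print('dark corners',q.tolist()); print(np.array([plane(m,u,.012) for u in q]))
h=cv2.cvtColor(im,cv2.COLOR_RGB2HSV)
hull=np.zeros(g.shape,np.uint8); cv2.fillConvexPoly(hull,q.reshape(-1,1,2),255)
hull=cv2.erode(hull,np.ones((3,3)))
lt=cv2.inRange(h,(0,0,150),(40,200,255))&hull
for b,st in blobs(lt,30)[0]:
    l=blobs(lt,30)[1]; i=l[int(st[1]+st[3]/2), :]; 
    pts=np.argwhere(l==l[tuple(np.argwhere((l>0)&(abs(np.arange(g.shape[1])[None]-b[0])<2)&(abs(np.arange(g.shape[0])[:,None]-b[1])<2))[0])])[:,::-1].astype(np.float32)
    r=cv2.minAreaRect(pts); bx=cv2.boxPoints(r); w=np.array([plane(m,u,.066) for u in bx])
    print('cheek',b,st.tolist(),'c66',w.mean(0),'sides',np.linalg.norm(w[1]-w[0]),np.linalg.norm(w[2]-w[1]),bx.tolist())
cv2.imwrite('pics/c1.png',cv2.resize(im[40:175,225:350,::-1],None,fx=4,fy=4,interpolation=cv2.INTER_NEAREST))
E
```

```text
dark corners [[245, 49], [338, 68], [338, 171], [288, 171], [232, 150]]
[[ 0.6097 -0.0192  0.012 ]
 [ 0.6302 -0.1179  0.012 ]
 [ 0.5286 -0.1662  0.012 ]
 [ 0.5062 -0.1113  0.012 ]
 [ 0.5045 -0.0417  0.012 ]]
cheek [244.  104.8] [236, 80, 17, 51, 499] c66 [ 0.5591 -0.0428  0.066 ] sides 0.04548193132035836 0.009438245999021563 [[235.42654418945312, 128.94325256347656], [242.3082275390625, 79.62440490722656], [252.41378784179688, 81.03446960449219], [245.5321044921875, 130.3533172607422]]
cheek [334.9 103.2] [330, 82, 8, 37, 140] c66 [ 0.5958 -0.1198  0.066 ] sides 0.006526508912660464 0.0324057369896939 [[330.0, 82.0], [337.0, 82.0], [337.0, 118.0], [330.0, 118.0]]
cheek [321.9 119.6] [313, 95, 19, 50, 475] c66 [ 0.5748 -0.1171  0.066 ] sides 0.045506293742063685 0.00929111078420561 [[311.9073486328125, 142.765869140625], [322.19512939453125, 94.75609588623047], [331.756103515625, 96.80487060546875], [321.46832275390625, 144.81463623046875]]
cheek [331.9 140.5] [323, 119, 15, 48, 465] c66 [ 0.5582 -0.1337  0.066 ] sides 0.013515640868008095 0.045918347798662947 [[323.0, 119.0], [337.0, 119.0], [337.0, 166.0], [323.0, 166.0]]
cheek [281.1 166.1] [270, 163, 20, 7, 40] c66 [ 0.5187 -0.0958  0.066 ] sides 0.0028932686808700167 0.019456770863522432 [[269.800048828125, 163.59999084472656], [270.7000732421875, 160.8999786376953], [289.00006103515625, 166.99998474121094], [288.10003662109375, 169.6999969482422]]
```

View pics/c1.png

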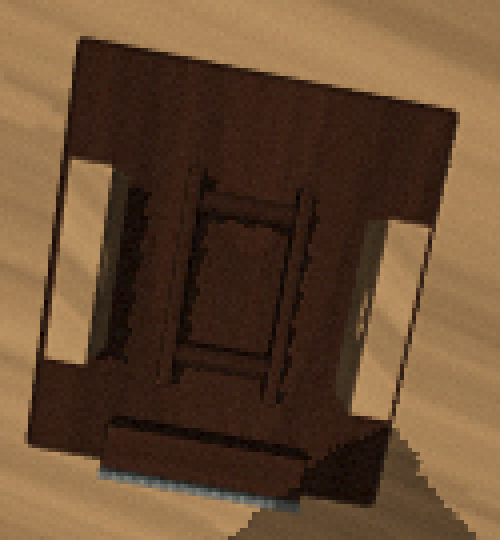

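The crop shows both cheek tops cleanly, and they measure 45.5 x 9.4 mm, 76 mm apart, at z = 66. That puts the dispenser at about (0.567,-0.080) with a yaw of about 11.9°. Next is the blue roll.

Emit:
drive_tool(
  deltas=[
    [[7,-36,1,0.109],[14,-72,2,0.218],[21,-108,3,0.327],[28,-143,4,0.436],[35,-178,4,0.545]],
  ],
)

```text
t: 2.03
tcp_pos: [0.4649, 0.0716, 0.2449]
tool_rot: [0.996, -0.085, -0.001, 0.0]
force: [0.8, 0.8, 0.2]
finger_gap: 0.997
gripper_force: 0.0
```

Emit:
drive_tool(
  deltas=[
    [[-14,-38,1,0],[-28,-76,2,0],[-42,-114,3,0],[-56,-152,5,0],[-62,-170,5,0]],
  ],
)

```text
t: 2.45
tcp_pos: [0.4307, 0.2515, 0.2399]
tool_rot: [0.997, -0.08, -0.001, -0.0]
force: [0.1, 0.1, -0.5]
finger_gap: 1.002
gripper_force: 0.0
```

Emit:
drive_tool(
  deltas=[
    [[0,0,0,0],[0,0,0,0]],
  ],
  jaw=44,
)

```text
t: 2.62
tcp_pos: [0.4319, 0.249, 0.24]
tool_rot: [0.997, -0.08, -0.0, 0.001]
force: [-0.5, 0.2, -0.4]
finger_gap: 0.75
gripper_force: 0.0
```

```bash
python3 -c "
from h import *
s=manip.sense();print(s['t'],s['tcp_pos'],abs(s['qd']).max(),s['q'][5])
m,im=snap('wrist','w3')
for c in ('blue','green','yellow'): print(c,[(b[0],b[1].tolist()) for b in blobs(mask(im,c))[0]])
print(to(.43,.25,.24,-9.1))"
```

```text
2.6167 [0.43188868 0.24898792 0.24004858] 0.035828113105645334 2.0300182788135146
blue [(array([279.9, 122.8]), [270, 93, 21, 60, 1214])]
green [(array([358.8, 120.9]), [346, 93, 25, 59, 1193])]
yellow [(array([200.9, 123.3]), [189, 94, 27, 60, 1209])]
([-2.4, -1.3, 0.1], np.float64(-0.002), 'rows', np.float64(0.1), 'yaw', np.float64(-9.2))
```

View pics/w3.png

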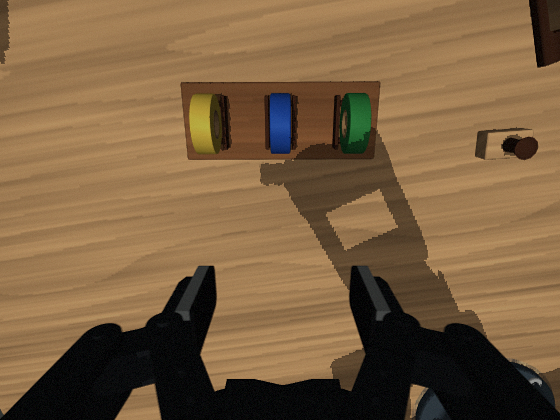

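The wrist view shows blue at (280,123) between yellow (201,123) and green (359,121). The rack's edges run level in the image, so the tool is already aligned. Now the roll centre, its height and the rack yaw.

```bash
python3 - <<'E'
from disp import *
m=cam('w3'); im=load('pics/w3.png'); T=vision.camera_model('top');S=vision.camera_model('side')
q,g=rect(m,im,(170,70,392,170),125,.008); print('rack px',q.tolist())
for c in('blue','green','yellow'):
    b=max(blobs(mask(im,c))[0],key=lambda b:b[1][4]); x,y,w,h,_=b[1]
    a=[ray(m,(b[0][0],v))[1] for v in(y-.5,y+h-.5)]; o=ray(m,(0,0))[0]; d=a[0]+a[1]
    print(c,'centre z40',o+d*(.04-o[2])/d[2], 'half-angle R',np.linalg.norm(d/np.linalg.norm(d)*(.04-o[2])/(d[2]/np.linalg.norm(d)))*np.sin(np.arccos(a[0]@a[1])/2))
    print('   top mid z70',plane(m,(x+w/2-.5,y+h/2-.5),.07),'width',np.linalg.norm(plane(m,(x-.5,y+h/2),.07)-plane(m,(x+w-.5,y+h/2),.07)))
for n,uvT,uvS in(('blue',(163.8,254.9),(313,317.8)),):
    u=blobs(mask(im,n))[0][0][0]; print('tri',*tri([(m,u),(T,uvT),(S,uvS)]))
s=manip.sense()
R=Ro.from_quat(s['tool_rot']).as_matrix(); print('tool z',R[:,2])
E
```

```text
rack px [[380, 82], [391, 169], [187, 156], [181, 82]]
blue centre z40 [0.4917 0.2418 0.04  ] half-angle R 0.029441825784031813
   top mid z70 [0.4943 0.2411 0.07  ] width 0.019529901260980864
green centre z40 [0.4795 0.1623 0.04  ] half-angle R 0.028994293050227455
   top mid z70 [0.4833 0.1694 0.07  ] width 0.02325505835369455
yellow centre z40 [0.5036 0.3215 0.04  ] half-angle R 0.029542990090171334
   top mid z70 [0.505  0.3128 0.07  ] width 0.025116338896994505
tri [0.4909 0.2427 0.0452] [0.0018798119403325496, 0.0007833980292368535, 0.0017871581532692214]
tool z [-0.0006 -0.0012 -1.    ]
```

```bash
python3 -c "
from h import *
print(to(.492,.2415,.12,-9.0))"
```

```text
([60.2, -3.0, 120.0], np.float64(-0.004), 'rows', np.float64(3.2), 'yaw', np.float64(-9.2))
```

Emit:
drive_tool(
  deltas=[
    [[20,-1,35,-0.004],[40,-2,70,-0.004],[60,-3,105,-0.004],[60,-3,120,-0.004],[60,-3,120,-0.004]],
  ],
  jaw=44,
)

```text
t: 3.08
tcp_pos: [0.4907, 0.2397, 0.1164]
tool_rot: [0.997, -0.08, -0.004, 0.002]
force: [-0.2, 0.1, -0.3]
finger_gap: 0.516
gripper_force: 0.0
```

Emit:
drive_tool(
  deltas=[
    [[0,0,30,0],[0,0,50,0],[0,0,66,0],[0,0,79,0],[0,0,79,0]],
  ],
)

```text
t: 3.5
tcp_pos: [0.4907, 0.2414, 0.0404]
tool_rot: [0.997, -0.079, -0.002, 0.001]
force: [-0.9, -0.3, 0.1]
finger_gap: 0.517
gripper_force: 0.0
```

Emit:
drive_tool(
  deltas=[
    [[0,0,0,0],[0,0,0,0],[0,0,0,0],[0,0,0,0],[0,0,0,0]],
  ],
  jaw=14,
  force=30,
)

```text
t: 3.92
tcp_pos: [0.4927, 0.2433, 0.0427]
tool_rot: [0.997, -0.078, 0.001, -0.0]
force: [0.1, -1.4, 5.5]
finger_gap: 0.228
gripper_force: 34.0
```

```bash
python3 -c "
from h import *
s=manip.sense();print(s['t'],s['tcp_pos'],s['finger_gap']*85.4,s['gripper_force'],s['force'])
print(to(.492,.2415,.041,-9.0))
snap('wrist','w4')"
```

```text
3.9167 [0.49267247 0.24329188 0.04270543] 19.454511265727295 33.97850651485891 [ 0.10416511 -1.39767111  5.46265337]
([-0.4, 1.9, 1.7], np.float64(0.001), 'rows', np.float64(0.1), 'yaw', np.float64(-8.9))
```

Emit:
drive_tool(
  deltas=[
    [[0,0,-15,0],[0,0,-45,0],[0,0,-85,0],[0,0,-125,0],[0,0,-150,0]],
  ],
)

```text
t: 4.38
tcp_pos: [0.4926, 0.244, 0.1951]
tool_rot: [0.997, -0.078, 0.002, -0.001]
force: [0.8, -0.0, -1.3]
finger_gap: 0.225
gripper_force: 33.1
```

```bash
python3 -c "
from h import *
s=manip.sense();print(s['t'],s['tcp_pos'],s['finger_gap']*85.4,s['gripper_force'],s['force'])
print(to(.485,-.09,.19,11.9))
print(to(.485,.08,.19,11.9))"
```

```text
4.3833 [0.49258722 0.24395712 0.19505656] 19.240593328140598 33.140292410931096 [ 0.8023972  -0.03256326 -1.2914031 ]
([44.3, 331.1, 4.5], np.float64(-0.364), 'rows', np.float64(8.0), 'yaw', np.float64(-8.9))
([17.9, 163.2, 4.8], np.float64(-0.364), 'rows', np.float64(3.9), 'yaw', np.float64(-8.9))
```

Emit:
drive_tool(
  deltas=[
    [[4,35,1,-0.08],[8,75,2,-0.16],[12,115,3,-0.24],[16,150,4,-0.32],[18,163,4,-0.364]],
  ],
)

```text
t: 4.8
tcp_pos: [0.4831, 0.0763, 0.1874]
tool_rot: [0.995, 0.104, -0.0, 0.0]
force: [-0.3, 0.0, 0.2]
finger_gap: 0.226
gripper_force: 33.1
```

Emit:
drive_tool(
  deltas=[
    [[-8,39,0,0],[-16,79,0,0],[-25,118,0,0],[-32,150,0,0],[-35,166,0,0]],
  ],
)

```text
t: 5.22
tcp_pos: [0.4843, -0.0937, 0.1876]
tool_rot: [0.995, 0.102, 0.001, 0.001]
force: [-0.5, 0.2, -0.4]
finger_gap: 0.229
gripper_force: 33.1
```

Emit:
drive_tool(
  deltas=[
    [[0,0,0,0],[0,0,0,0]],
  ],
)

```text
t: 5.38
tcp_pos: [0.4838, -0.0906, 0.1873]
tool_rot: [0.995, 0.102, -0.0, -0.0]
force: [0.8, -0.0, -0.7]
finger_gap: 0.229
gripper_force: 33.1
```

```bash
cat >> disp.py <<'E'
def cheeks(m,im,c0,hw=140):
    "cheek tops: light blobs near predicted pixels for centre c0,yaw"
    h=cv2.cvtColor(im,cv2.COLOR_RGB2HSV); lt=cv2.inRange(h,(0,0,125),(40,200,255)); out=[]
    n,l=cv2.connectedComponents(lt,connectivity=4)
    for p in c0:
        u=proj(m,p)[0]; i=l[int(round(u[1])),int(round(u[0]))]
        pts=np.argwhere(l==i)[:,::-1].astype(np.float32); bx=cv2.boxPoints(cv2.minAreaRect(pts)); w=np.array([plane(m,v,.066) for v in bx])
        print('cheek u',u,'n',len(pts),w.mean(0),np.linalg.norm(w[1]-w[0]),np.linalg.norm(w[2]-w[1])); out.append((w.mean(0),bx.mean(0)))
    d=out[0][0]-out[1][0]; print('centre',(out[0][0]+out[1][0])/2,'sep',np.linalg.norm(d),'yaw y',np.degrees(np.arctan2(d[1],d[0]))); return out
E
python3 - <<'E'
from disp import *
s=manip.sense();print(s['t'],s['tcp_pos'],abs(s['qd']).max(),s['finger_gap']*85.4)
m,im=snap('wrist','w5')
C=[(.5591,-.0428,.066),(.5748,-.1171,.066)]
a=cheeks(m,im,C); m2=cam('w2'); b=cheeks(m2,load('pics/w2.png'),C)
T=vision.camera_model('top');t=cheeks(T,load('pics/top0.png'),C)
for i in(0,1): print('tri',*tri([(m,a[i][1]),(m2,b[i][1])]))
E
```

```text
5.3833 [ 0.4838 -0.0906  0.1873] 0.038952851820865865 19.537732338601863
cheek u [241.2054  99.2218] n 815 [ 0.559  -0.0427  0.066 ] 0.009770599453073967 0.04592208575336316
cheek u [340.1787  98.9709] n 147120 [ 0.4347 -0.0984  0.066 ] 0.39241584659010903 0.412763496982446
centre [ 0.4969 -0.0705  0.066 ] sep 0.1361502306848011 yaw y 24.131084376299988
cheek u [243.8723 105.5808] n 525 [ 0.5591 -0.0429  0.066 ] 0.04586357190980895 0.009720587070405686
cheek u [321.7284 120.3489] n 500 [ 0.575  -0.1171  0.066 ] 0.04587565276255287 0.009685819244532372
centre [ 0.567 -0.08   0.066] sep 0.07591567234220639 yaw y 102.11706608760088
cheek u [301.8882 217.7753] n 115 [ 0.559  -0.0419  0.066 ] 0.01187432998738419 0.046217502824209465
cheek u [337.688  209.4297] n 158503 [ 0.5457 -0.0009  0.066 ] 1.2312229234115064 0.752568969028398
centre [ 0.5523 -0.0214  0.066 ] sep 0.04310005087112244 yaw y -72.11309569074841
tri [ 0.5598 -0.0431  0.0701] [7.278388377413777e-05, 7.278388377387254e-05]
tri [ 0.5793 -0.0739  0.371 ] [0.0027609514062868954, 0.002760951406286943]
```

View pics/w5.png

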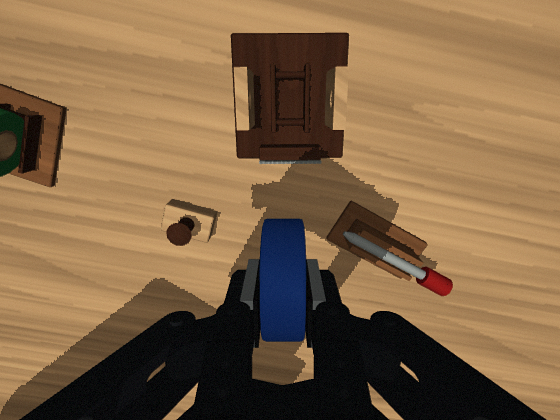

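The wrist view shows the roll centred in the grip, at columns 260–306 with the grip line at 282. The dispenser is straight ahead and square to the tool, with cheeks at x≈241 and 339. Two wrist views agree on the left cheek to 0.1 mm.

```bash
python3 - <<'E'
from disp import *
m=cam('w5'); im=load('pics/w5.png'); s=manip.sense()
b=max(blobs(mask(im,'blue'))[0],key=lambda b:b[1][4]); x,y,w,h,_=b[1]; print(b)
o=ray(m,(0,0))[0]; a=[ray(m,(b[0][0],v))[1] for v in(y-.5,y+h-.5)]; d=a[0]+a[1]; d/=np.linalg.norm(d)
L=.03/np.sin(np.arccos(a[0]@a[1])/2); c=o+d*L; R=Ro.from_quat(s['tool_rot']).as_matrix()
print('roll centre in tool mm',(R.T@(c-s['tcp_pos'])*1e3), 'top mid lateral',R.T@(plane(m,(x+w/2-.5,y+h/2),c[2]+.028)-s['tcp_pos'])*1e3)
print(to(.567,-.080,.13,12.0))
E
```

```text
(array([282.4, 281.3]), array([ 260,  220,   46,  121, 5299], dtype=int32))
roll centre in tool mm [-3.373   1.2522  5.023 ] top mid lateral [ 11.9108   1.2845 -22.9846]
([83.7, 7.8, 57.2], np.float64(-0.002), 'rows', np.float64(2.4), 'yaw', np.float64(11.9))
```

```bash
python3 - <<'E'
from disp import *
print(to(.5687,-.0784,.11,12.0))
E
```

```text
([85.7, 6.6, 77.2], np.float64(-0.002), 'rows', np.float64(2.8), 'yaw', np.float64(11.9))
```

Emit:
drive_tool(
  deltas=[
    [[30,2,10,-0.002],[60,5,20,-0.002],[86,7,45,-0.002],[86,7,77,-0.002],[86,7,77,-0.002]],
  ],
)

```text
t: 5.85
tcp_pos: [0.5668, -0.0758, 0.1052]
tool_rot: [0.994, 0.106, -0.005, -0.002]
force: [-1.7, 0.7, -0.7]
finger_gap: 0.226
gripper_force: 33.1
```

Emit:
drive_tool(
  deltas=[
    [[0,0,0,0],[0,0,0,0],[0,0,0,0]],
  ],
)

```text
t: 6.1
tcp_pos: [0.5699, -0.0788, 0.112]
tool_rot: [0.994, 0.105, 0.001, 0.0]
force: [0.1, -0.3, -1.2]
finger_gap: 0.229
gripper_force: 33.1
```

```bash
python3 - <<'E'
from disp import *
s=manip.sense();print(s['t'],s['tcp_pos'],abs(s['qd']).max(),s['finger_gap']*85.4)
print(to(.5687,-.0784,.053,12.0))
m,im=snap('wrist','w6'); snap('side','s6')
E
```

```text
6.1 [ 0.5699 -0.0788  0.112 ] 0.010329056220581796 19.530978756252416
([-1.2, -0.8, 59.0], np.float64(0.001), 'rows', np.float64(1.4), 'yaw', np.float64(12.1))
```

View pics/w6.png

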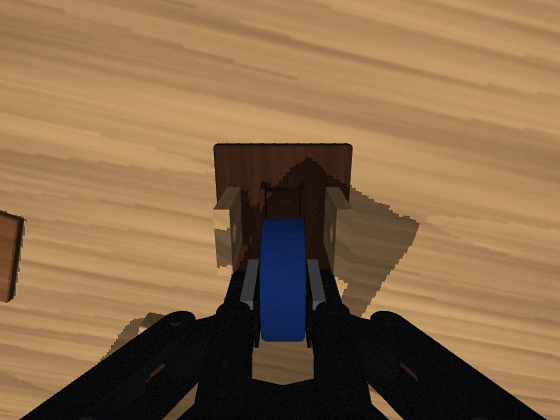

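The roll (260–306, mid 283) is centred between the base's far corners (214/351, mid 282.5) and the cheeks. I'll lower it straight down.

Emit:
drive_tool(
  deltas=[
    [[-1,0,15,0],[-1,0,28,0],[-1,0,38,0],[-1,0,46,0],[-1,0,50,0]],
  ],
)

```text
t: 6.62
tcp_pos: [0.5684, -0.0795, 0.0599]
tool_rot: [0.995, 0.105, -0.0, -0.0]
force: [-0.2, -0.2, -1.3]
finger_gap: 0.226
gripper_force: 33.1
```

Emit:
drive_tool(
  deltas=[
    [[0,0,3,0],[0,0,6,0],[0,0,8,0],[0,0,8,0],[0,0,8,0]],
  ],
)

```text
t: 7.03
tcp_pos: [0.5688, -0.0796, 0.0528]
tool_rot: [0.994, 0.105, 0.0, 0.0]
force: [-0.2, 0.3, 1.9]
finger_gap: 0.227
gripper_force: 33.4
```

Emit:
drive_tool(
  deltas=[
    [[0,0,0,0],[0,0,0,0],[0,0,0,0],[0,0,0,0]],
  ],
  jaw=29,
)

```text
t: 7.37
tcp_pos: [0.5688, -0.0794, 0.0523]
tool_rot: [0.995, 0.105, 0.0, 0.0]
force: [-0.4, 0.7, 0.3]
finger_gap: 0.339
gripper_force: 0.0
```

Emit:
drive_tool(
  deltas=[
    [[0,0,-10,0],[0,0,-25,0],[0,0,-60,0],[0,0,-100,0],[0,0,-130,0]],
  ],
)

```text
t: 7.78
tcp_pos: [0.5692, -0.0796, 0.1854]
tool_rot: [0.994, 0.105, 0.001, 0.0]
force: [-0.2, -0.5, 1.1]
finger_gap: 0.344
gripper_force: 0.0
```

```bash
python3 - <<'E'
from disp import *
s=manip.sense();print(s['t'],s['tcp_pos'],abs(s['qd']).max(),s['finger_gap']*85.4,s['force'])
m,im=snap('wrist','w7'); m2,i2=snap('side','s7')
for n,mm,i in(('wrist',m,im),('side',m2,i2)): print(n,[(b[0],b[1].tolist()) for b in blobs(mask(i,'blue'))[0]], 'axle proj',proj(mm,(.567,-.08,.05)))
# pin from w1,w2,w5 : red head centroid + tip
obs=[]
for k in('w1','w5','w2'):
    r=max(blobs(mask(load(f'pics/{k}.png'),'red'))[0],key=lambda b:b[1][4]); print(k,r[0],r[1].tolist(),plane(cam(k),r[0],.045))
    if k!='w2': obs.append((cam(k),r[0]))
print('head tri',*tri(obs))
a=cv2.hconcat([im[100:400,130:430],cv2.resize(i2[130:230,230:330],(300,300))]); cv2.imwrite('pics/c7.png',a[:,:,::-1])
E
```

```text
7.7833 [ 0.5692 -0.0796  0.1854] 0.7759626206473064 29.36797252073477 [-0.1777 -0.484   1.1465]
wrist [(array([282.6, 200.6]), [271, 168, 24, 67, 1517])] axle proj [[281.8746 200.8165]]
side [(array([317.1,  59.4]), [309, 46, 18, 28, 317]), (array([188.8,  78.2]), [186, 63, 9, 33, 42]), (array([162.5, 194.4]), [148, 172, 29, 45, 1105]), (array([284. , 181.8]), [272, 174, 26, 20, 316]), (array([189.6, 243.5]), [181, 228, 19, 32, 562]), (array([115.1, 329.9]), [104, 288, 26, 92, 173]), (array([ 79.7, 333. ]), [67, 290, 30, 93, 179])] axle proj [[283.9607 184.2169]]
w1 [315.4 147.1] [301, 133, 31, 26, 419] [ 0.4273 -0.2584  0.045 ]
w5 [437.4 283.5] [420, 269, 33, 27, 488] [ 0.4261 -0.2615  0.045 ]
w2 [371.8 280.1] [364, 271, 14, 20, 144] [ 0.4267 -0.2541  0.045 ]
head tri [ 0.4282 -0.2579  0.05  ] [0.00046541292265059016, 0.0004654129226505953]
```

View pics/c7.png

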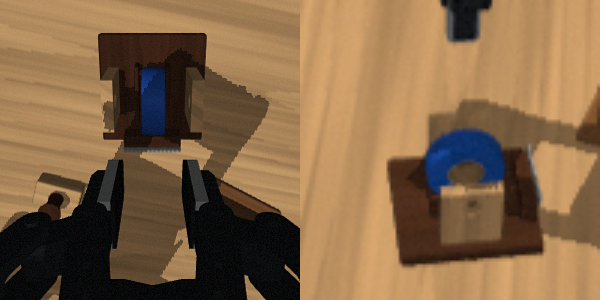

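The blue roll stands square in the cradle: the wrist crop shows it midway between the cheeks, and its centroid (282.6,200.6) matches the projected axle (281.9,200.8). Next I'll view the pin with the tool turned along it.

```bash
python3 -c "
from h import *
print(to(.49,-.20,.20,42)); print(to(.408,-.317,.20,72))"
```

```text
([-105.5, 99.7, -11.8], np.float64(-0.523), 'rows', np.float64(4.2), 'yaw', np.float64(12.0))
([-210.1, 197.0, -12.3], np.float64(-1.047), 'rows', np.float64(8.4), 'yaw', np.float64(12.0))
```

Emit:
drive_tool(
  deltas=[
    [[-21,20,-3,-0.105],[-42,40,-6,-0.21],[-63,60,-8,-0.315],[-85,80,-10,-0.42],[-105,100,-12,-0.523]],
  ],
  jaw=50,
)

```text
t: 8.3
tcp_pos: [0.4853, -0.1996, 0.1943]
tool_rot: [0.933, 0.361, -0.0, -0.0]
force: [0.1, 0.3, -0.7]
finger_gap: 0.585
gripper_force: 0.0
```

Emit:
drive_tool(
  deltas=[
    [[-28,6,0,-0.105],[-56,12,0,-0.21],[-84,19,0,-0.315],[-115,26,0,-0.42],[-139,32,0,-0.523]],
  ],
)

```text
t: 8.72
tcp_pos: [0.4033, -0.3171, 0.1942]
tool_rot: [0.808, 0.589, -0.0, -0.0]
force: [0.5, -0.4, -0.1]
finger_gap: 0.587
gripper_force: 0.0
```

Emit:
drive_tool(
  deltas=[
    [[0,0,0,0],[0,0,0,0]],
  ],
)

```text
t: 8.88
tcp_pos: [0.404, -0.3166, 0.1941]
tool_rot: [0.81, 0.586, 0.0, -0.0]
force: [-0.6, 0.1, 0.3]
finger_gap: 0.587
gripper_force: 0.0
```

```bash
cat > pin.py <<'E'
from disp import *
def pin(m,im,zc):
    mk=mask(im,'red'); b=max(blobs(mk)[0],key=lambda b:b[1][4]); l=blobs(mk)[1]; c=b[0]
    pts=np.argwhere(l==l[int(c[1]),int(c[0])])[:,::-1].astype(np.float32); bx=cv2.boxPoints(cv2.minAreaRect(pts))
    w=np.array([plane(m,u,zc) for u in bx]); e=[w[1]-w[0],w[2]-w[1]]
    print('head px',c,b[1].tolist(),'at z',zc,plane(m,c,zc),'sides',[round(np.linalg.norm(v)*1e3,1) for v in e],'deg',[round(np.degrees(np.arctan2(v[1],v[0])),1) for v in e])
    return c
E
python3 - <<'E'
from pin import *
s=manip.sense();print(s['t'],s['tcp_pos'],abs(s['qd']).max(),s['q'][5])
m,im=snap('wrist','w8'); c=pin(m,im,.045); print(*tri([(m,c),(cam('w1'),(315.4,147.1)),(cam('w5'),(437.4,283.5))]))
g=cv2.cvtColor(im,cv2.COLOR_RGB2HSV)
cv2.imwrite('pics/w8v.png',im[:,:,::-1])
E
```

```text
8.8833 [ 0.404  -0.3166  0.1941] 0.042556299195971516 -0.5638594014073424
head px [284.5 126.2] [275, 108, 20, 37, 708] at z 0.045 [ 0.4256 -0.2599  0.045 ] sides [np.float64(16.3), np.float64(30.5)] deg [np.float64(-18.3), np.float64(-107.6)]
[ 0.4269 -0.2592  0.0474] [0.0012892221007271294, 0.0013505838096206381, 0.0008075862689757326]
```

View pics/w8.png

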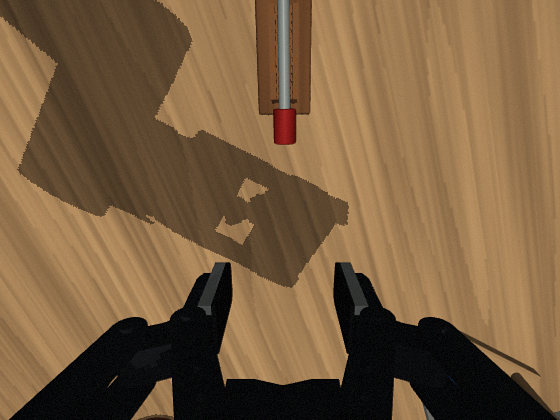

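The wrist view shows the head at (284.5,126) with the shaft pointing straight up the image, so the tool is aligned with the pin. Now I'll go to the grasp.

```bash
python3 -c "
from h import *
print(to(.4238,-.2614,.09,72)); print(to(.4238,-.2614,.021,72))"
```

```text
([57.5, 1.5, 104.2], np.float64(-0.004), 'rows', np.float64(2.9), 'yaw', np.float64(71.8))
([57.4, 1.6, 173.2], np.float64(-0.004), 'rows', np.float64(4.4), 'yaw', np.float64(71.8))
```

Emit:
drive_tool(
  deltas=[
    [[30,1,20,0],[57,1,55,0],[57,1,95,0],[57,1,110,0],[57,1,110,0]],
  ],
)

```text
t: 9.35
tcp_pos: [0.4219, -0.2579, 0.0809]
tool_rot: [0.809, 0.588, -0.001, -0.005]
force: [-0.3, 0.3, 0.2]
finger_gap: 0.587
gripper_force: 0.0
```

Emit:
drive_tool(
  deltas=[
    [[0,0,20,0],[0,0,40,0],[0,0,55,0],[0,0,63,0],[0,0,63,0]],
  ],
)

```text
t: 9.77
tcp_pos: [0.4236, -0.2614, 0.0209]
tool_rot: [0.809, 0.588, -0.0, -0.001]
force: [0.2, -0.0, -0.8]
finger_gap: 0.585
gripper_force: 0.0
```

```bash
python3 -c "
from h import *
s=manip.sense();print(s['t'],s['tcp_pos'],s['force'],abs(s['qd']).max())
print(to(.4238,-.2614,.021,72))
m,im=snap('wrist','w9');r=max(blobs(mask(im,'red'))[0],key=lambda b:b[1][4]);print(r)"
```

```text
9.7667 [ 0.42364985 -0.26142166  0.02088406] [ 0.19298149 -0.00824973 -0.78968468] 0.032699823847021144
([0.1, 0.1, -0.1], np.float64(-0.001), 'rows', np.float64(0.0), 'yaw', np.float64(72.0))
(array([283.1, 303.1]), array([ 262,  269,   43,   68, 2382], dtype=int32))
```

Emit:
drive_tool(
  deltas=[
    [[0,0,0,0],[0,0,0,0],[0,0,0,0],[0,0,0,0],[0,0,0,0]],
  ],
  jaw=12,
  force=60,
)

```text
t: 10.23
tcp_pos: [0.4241, -0.2625, 0.0222]
tool_rot: [0.809, 0.587, 0.0, 0.001]
force: [0.2, -0.0, 4.2]
finger_gap: 0.211
gripper_force: 58.5
```

Emit:
drive_tool(
  deltas=[
    [[0,0,-8,0],[0,0,-25,0],[0,0,-55,0],[0,0,-85,0],[0,0,-99,0]],
  ],
)

```text
t: 10.65
tcp_pos: [0.4241, -0.2627, 0.1234]
tool_rot: [0.809, 0.588, 0.0, 0.002]
force: [0.1, -0.2, -0.9]
finger_gap: 0.214
gripper_force: 58.6
```

```bash
python3 -c "
from h import *
s=manip.sense();print(s['t'],s['tcp_pos'],s['finger_gap']*85.4,s['gripper_force'])
print(to(.52,-.30,.12,87)); print(to(.607,-.268,.12,102))"
```

```text
10.65 [ 0.42411527 -0.26267879  0.12337219] 18.25261593291186 58.56249690055847
([-5.8, 102.7, 3.7], np.float64(-0.263), 'rows', np.float64(2.5), 'yaw', np.float64(72.0))
([51.6, 175.5, 3.8], np.float64(-0.524), 'rows', np.float64(4.4), 'yaw', np.float64(72.0))
```

Emit:
drive_tool(
  deltas=[
    [[10,36,1,-0.11],[21,72,2,-0.22],[32,108,3,-0.33],[42,143,4,-0.43],[52,176,4,-0.524]],
  ],
)

```text
t: 11.07
tcp_pos: [0.6082, -0.2667, 0.1166]
tool_rot: [0.628, 0.779, -0.0, -0.0]
force: [1.0, 0.1, -1.0]
finger_gap: 0.214
gripper_force: 58.6
```

Emit:
drive_tool(
  deltas=[
    [[0,0,0,0],[0,0,0,0],[0,0,0,0]],
  ],
)

```text
t: 11.32
tcp_pos: [0.6055, -0.2663, 0.1158]
tool_rot: [0.63, 0.777, -0.0, -0.002]
force: [-0.7, 0.1, -1.0]
finger_gap: 0.21
gripper_force: 58.8
```

```bash
python3 -c "
from h import *
s=manip.sense();print(s['t'],s['tcp_pos'],s['finger_gap']*85.4,abs(s['qd']).max(),s['tool_rot'])
print(to(.6069,-.268,.12,102))
snap('wrist','w10');snap('side','s10')"
```

```text
11.3167 [ 0.6054662  -0.26631896  0.11579404] 17.97172565607455 0.026993678667109094 [ 6.29587380e-01  7.76928131e-01 -3.54253307e-04 -1.51190518e-03]
([-1.9, 1.0, -4.2], np.float64(-0.001), 'rows', np.float64(0.1), 'yaw', np.float64(102.0))
```

View pics/w10.png

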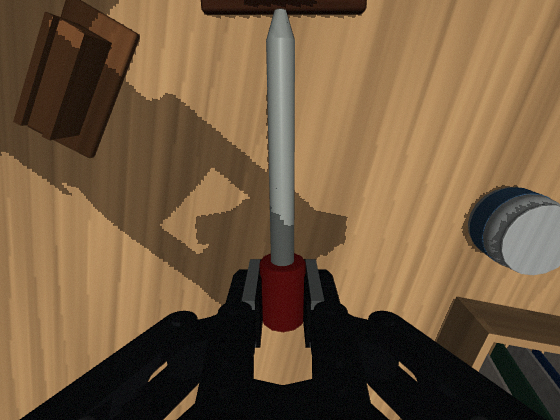

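The wrist view shows the pin held straight: head at (283,290), tip near (280,10), and the dispenser base edge at the top spanning columns 201–366. From here I'll work by numbers only.

```bash
python3 - <<'E'
from pin import *
m=cam('w10'); im=load('pics/w10.png'); s=manip.sense(); R=Ro.from_quat(s['tool_rot']).as_matrix(); tl=lambda p:(R.T@(p-s['tcp_pos'])*1e3).round(1)
h=cv2.cvtColor(im,cv2.COLOR_RGB2HSV)
g=cv2.inRange(h,(0,0,60),(180,70,255)); g[:, :255]=0; g[:,305:]=0; g[256:]=0
rows=range(15,206,15); L=[]
for r in rows:
    c=np.flatnonzero(g[r]); L.append((r,c.mean(),c.max()-c.min()+1))
print([(a,round(b,1),int(w)) for a,b,w in L])
z=s['tcp_pos'][2]+.018
for r,c,w in L[2::3]: print(r,tl(plane(m,(c,r),z)))
tip=np.argwhere(g)[:,0].min(); print('tip row',tip,'level-plane tool',tl(plane(m,(280,tip),z)))
dk=(im.max(2)<100)
for r in(4,7,9): c=np.flatnonzero(dk[r,150:420])+150; print(r,c.min(),c.max(),tl(plane(m,(c.min(),r),.012)),tl(plane(m,(c.max(),r),.012)))
# side view
ms=cam('s10'); i2=load('pics/s10.png'); hs=cv2.cvtColor(i2,cv2.COLOR_RGB2HSV)
print('side red',[(b[0],b[1].tolist()) for b in blobs(mask(i2,'red'),20)[0]])
pt=lambda x,y,zz:s['tcp_pos']+R@np.array([x,y,zz])/1e3
a=proj(ms,[pt(2,0,-18),pt(17,0,-18),pt(60,0,-18),pt(111,0,-18)]); print('side pred head,shoulder,mid,tip',a.tolist())
gs=cv2.inRange(hs,(0,0,70),(180,60,255))
x0,y0=np.min(a,0).astype(int)-12; x1,y1=np.max(a,0).astype(int)+12; w=gs[y0:y1,x0:x1]; print(x0,y0); print('\n'.join(''.join('#' if v else '.' for v in r) for r in w))
E
```

```text
[(15, np.float64(280.0), 15), (30, np.float64(280.0), 23), (45, np.float64(280.0), 29), (60, np.float64(280.5), 28), (75, np.float64(280.5), 28), (90, np.float64(280.5), 28), (105, np.float64(281.0), 27), (120, np.float64(281.0), 27), (135, np.float64(281.0), 27), (150, np.float64(281.0), 25), (165, np.float64(281.0), 25), (180, np.float64(281.0), 25), (195, np.float64(281.5), 24)]
45 [100.7   0.4 -17.8]
90 [ 86.2   0.6 -17.8]
135 [ 70.4   0.8 -17.9]
180 [ 53.1   0.8 -17.9]
tip row 9 level-plane tool [111.5   0.4 -17.8]
4 201 366 [142.  -52.3 104.4] [142.1  56.2 104.2]
7 201 365 [140.2 -52.5 104.4] [140.3  55.7 104.2]
9 201 365 [139.1 -52.6 104.4] [139.2  55.8 104.2]
side red [(array([275. , 103.5]), [272, 99, 8, 12, 66])]
side pred head,shoulder,mid,tip [[274.85979790715777, 103.21199837234319], [275.6042264550397, 107.04684470638838], [277.8137204189351, 118.42882334174253], [280.58929355633296, 132.72690003575053]]
262 91
..............................
..............................
..............................
..............................
..............................
......
[... 781 characters left out ...]
...####...........
...............####...........
...............#####..........
...............#####..........
................####..........
................####..........
................####..........
................#####.........
................#####.........
.................####.........
.................####.........
.................####.........
..................###.........
..................##..........
..............................
..............................
..............................
..............................
..............................
..............................
..............................
..............................
..............................
```

Emit:
drive_tool(
  deltas=[
    [[0,0.8,30,0.007],[0,0.8,60,0.007],[0,0.8,84,0.007],[0,0.8,84,0.007],[0,0.8,84,0.007]],
  ],
)

```text
t: 11.83
tcp_pos: [0.6056, -0.2665, 0.0313]
tool_rot: [0.633, 0.774, -0.0, -0.002]
force: [0.4, 0.2, 0.1]
finger_gap: 0.212
gripper_force: 58.8
```

```bash
cat > look.py <<'E'
from pin import *
import sys
k=sys.argv[1]
m,im=snap('wrist',k); s=manip.sense(); R=Ro.from_quat(s['tool_rot']).as_matrix(); tl=lambda p:(R.T@(p-s['tcp_pos'])*1e3).round(1)
print('t',s['t'],s['tcp_pos'],'qd',abs(s['qd']).max(),'f',s['force'].round(1),'gap',s['finger_gap']*85.4)
ax=np.array([.567,-.080,.05]); print('axle in tool',tl(ax),to(.567,-.08,.0322,102))
h=cv2.cvtColor(im,cv2.COLOR_RGB2HSV); g=cv2.inRange(h,(0,0,60),(180,70,255)); g[:, :250]=0; g[:,315:]=0; g[256:]=0
z=s['tcp_pos'][2]+.018
for r in(70,100,130,160): c=np.flatnonzero(g[r]); print(r,tl(plane(m,(c.mean(),r),z)) if len(c) else '-',len(c))
dk=(im.max(2)<100)
for r in(6,12,18,24,30): c=np.flatnonzero(dk[r,100:470])+100; print(r,(c.min(),c.max(),tl(plane(m,(c.min(),r),.012)),tl(plane(m,(c.max(),r),.012))) if len(c) else '-')
print('red',[(b[0],b[1].tolist()) for b in blobs(mask(im,'red'))[0]])
E
python3 look.py w11
```

```text
t 11.8833 [ 0.6072 -0.2673  0.0329] qd 0.03139289416757773 f [ 0.8  1.2 -0.4] gap 17.928508877751497
axle in tool [191.5  -2.  -17.1] ([191.5, -2.0, 0.7], np.float64(-0.008), 'rows', np.float64(4.6), 'yaw', np.float64(101.5))
70 [ 93.5  -1.2 -18. ] 28
100 [ 83.6  -1.2 -18. ] 28
130 [ 73.2  -1.2 -18. ] 26
160 [ 62.1  -1.  -18. ] 25
6 (np.int64(100), np.int64(133), array([122.2, -79.7,  21. ]), array([122.2, -65.4,  21. ]))
12 (np.int64(100), np.int64(286), array([119.9, -80.1,  21. ]), array([119.9,   1. ,  20.9]))
18 (np.int64(100), np.int64(273), array([117.6, -80.5,  21. ]), array([117.6,  -4.7,  20.9]))
24 (np.int64(270), np.int64(289), array([115.3,  -6. ,  20.9]), array([115.2,   2.3,  20.9]))
30 (np.int64(113), np.int64(291), array([112.9, -75.6,  21. ]), array([112.9,   3.2,  20.9]))
red [(array([282.8, 280.7]), [276, 272, 15, 22, 97]), (array([283.4, 305.4]), [279, 293, 11, 22, 64])]
```

```bash
cat > avg.py <<'E'
from pin import *
P=[];Y=[];F=[]
for i in range(10):
    vision.snapshot('side'); s=manip.sense(); P.append(s['tcp_pos']); q=Ro.from_quat(s['tool_rot']).as_matrix(); Y.append(np.degrees(np.arctan2(q[1,0],q[0,0]))); F.append(s['force'])
p=np.mean(P,0); y=np.mean(Y); print('t',s['t'],p,'sd',np.std(P,0),'yaw',y,np.std(Y),'F',np.mean(F,0))
u=np.array([np.cos(np.radians(102)),np.sin(np.radians(102))]); d=np.array([.567,-.08])-p[:2]
print('to axle: along',d@u*1e3,'lateral(tool y)',d@np.array([u[1],-u[0]])*1e3,'z axis',p[2]+.018)
E
python3 avg.py
```

```text
t 12.3833 [ 0.6084 -0.2675  0.0338] sd [0.0003 0.0003 0.0006] yaw 101.5636153128724 0.016387486590968562 F [ 0.0108 -0.1584 -0.6183]
to axle: along 191.9969975741829 lateral(tool y) -1.5041519531598464 z axis 0.05183094202677324
```

Emit:
drive_tool(
  deltas=[
    [[10,-1.5,1.7,0],[20,-1.5,1.7,0],[28,-1.5,1.7,0],[28,-1.5,1.7,0],[28,-1.5,1.7,0]],
  ],
)

```text
t: 12.8
tcp_pos: [0.6004, -0.2386, 0.0305]
tool_rot: [0.632, 0.775, -0.0, -0.0]
force: [-0.1, -0.3, -0.2]
finger_gap: 0.215
gripper_force: 58.8
```

```bash
python3 avg.py; python3 - <<'E'
from pin import *
# side view: is tip in line with near hole?
m,i=snap('side','s12'); h=cv2.cvtColor(i,cv2.COLOR_RGB2HSV)
u=np.array([np.cos(np.radians(102)),np.sin(np.radians(102)),0]); A=np.array([.567,-.08,.05])
s=manip.sense(); p=s['tcp_pos']+[0,0,.018]
print('pred shaft px',proj(m,[p+u*.05,p+u*.09,p+u*.109]).round(1).tolist(),'hole line px',proj(m,[A-u*.1,A-u*.06,A-u*.043]).round(1).tolist())
g=cv2.inRange(h,(0,0,70),(180,60,255))
for r in range(128,158,3):
    c=np.flatnonzero(g[r,255:305])+255; print(r,c.tolist())
E
```

```text
t 13.3 [ 0.6008 -0.24    0.0307] sd [0.0001 0.0003 0.0001] yaw 101.57075802467726 0.026051266510194408 F [-0.0327 -0.0272 -1.0335]
to axle: along 163.57740927892078 lateral(tool y) 0.18583736855106256 z axis 0.04866567509952319
pred shaft px [[277.9, 150.9], [280.0, 162.3], [281.0, 167.9]] hole line px [[278.5, 154.3], [280.6, 165.8], [281.5, 170.9]]
128 []
131 []
134 [281]
137 [270, 271, 281, 282]
140 [270, 271, 281, 282]
143 [270, 271, 275, 276, 277, 278, 281, 282]
146 [271, 276, 277, 278]
149 [276, 277, 278, 279]
152 [277, 278, 279, 280]
155 [277, 278, 279, 280]
```

Emit:
drive_tool(
  deltas=[
    [[4,0.2,-1.3,0],[10,0.2,-1.3,0],[16,0.2,-1.3,0],[22,0.2,-1.3,0],[22,0.2,-1.3,0]],
  ],
)

```text
t: 13.77
tcp_pos: [0.5955, -0.2161, 0.0317]
tool_rot: [0.632, 0.775, -0.0, -0.001]
force: [-0.0, -0.0, -1.5]
finger_gap: 0.215
gripper_force: 58.8
```

```bash
python3 avg.py
```

```text
t 14.2667 [ 0.5965 -0.2182  0.0319] sd [0.0002 0.0005 0.    ] yaw 101.58418329202836 0.031003792970495464 F [ 0.0336 -0.0998 -0.4599]
to axle: along 141.28005989035273 lateral(tool y) -0.11456179900526806 z axis 0.049935258387893366
```

Emit:
drive_tool(
  deltas=[
    [[10,0,0,0],[20,0,0,0],[30,0,0,0],[40,0,0,0],[50,0,0,0]],
  ],
)

```text
t: 14.68
tcp_pos: [0.5859, -0.1676, 0.0319]
tool_rot: [0.632, 0.775, -0.0, -0.0]
force: [0.5, 0.4, 0.1]
finger_gap: 0.21
gripper_force: 58.8
```

```bash
python3 avg.py
```

```text
t 15.1833 [ 0.5863 -0.1686  0.032 ] sd [0.0007 0.0015 0.0001] yaw 101.60662342725011 0.06253800425982584 F [-0.0078  0.0695 -0.6924]
to axle: along 90.72424184751247 lateral(tool y) -0.45798415152882055 z axis 0.04995043143912037
```

Emit:
drive_tool(
  deltas=[
    [[6,-0.1,0,0.0],[12,-0.2,0,0],[17,-0.3,0,0],[22,-0.4,0,0],[22,-0.4,0,0]],
  ],
)

```text
t: 15.6
tcp_pos: [0.5808, -0.1461, 0.0318]
tool_rot: [0.632, 0.775, -0.0, -0.001]
force: [-0.8, 0.4, -0.1]
finger_gap: 0.218
gripper_force: 58.8
```

Emit:
drive_tool(
  deltas=[
    [[2,0,0,0],[4,0,0,0],[6,0,0,0],[6,0,0,0]],
  ],
)

```text
t: 15.93
tcp_pos: [0.5802, -0.1415, 0.0319]
tool_rot: [0.632, 0.775, -0.0, -0.0]
force: [0.2, 0.5, -0.5]
finger_gap: 0.215
gripper_force: 58.8
```

```bash
python3 avg.py
```

```text
t 16.4333 [ 0.5804 -0.142   0.0319] sd [0.     0.0001 0.    ] yaw 101.5681639430699 0.006859354208359131 F [ 0.1449 -0.0418 -0.5765]
to axle: along 63.419189195053974 lateral(tool y) -0.24148331880688254 z axis 0.04991789819732351
```

Still free. I'll push the last few mm until the shoulder meets the cheek.

Emit:
drive_tool(
  deltas=[
    [[1,0,0,0],[2,0,0,0],[3,0,0,0],[4,0,0,0],[4,0,0,0]],
  ],
)

```text
t: 16.85
tcp_pos: [0.5797, -0.1387, 0.032]
tool_rot: [0.632, 0.775, -0.0, 0.001]
force: [-0.7, -3.8, -2.0]
finger_gap: 0.21
gripper_force: 58.8
```

Emit:
drive_tool(
  deltas=[
    [[1,0,0,0],[2,0,0,0],[2,0,0,0]],
  ],
)

```text
t: 17.1
tcp_pos: [0.5798, -0.1386, 0.032]
tool_rot: [0.632, 0.775, -0.001, 0.002]
force: [-1.6, -9.6, -2.4]
finger_gap: 0.212
gripper_force: 58.7
```

```bash
python3 avg.py
```

```text
t 17.6 [ 0.5798 -0.1387  0.032 ] sd [0. 0. 0.] yaw 101.62934845661292 0.004408220041443765 F [-1.0933 -8.6755 -2.7771]
to axle: along 60.02888271572617 lateral(tool y) -0.31008492047079667 z axis 0.050010677134455186
```

It's home: the shoulder met the cheek at the predicted distance with a reaction of about 9 N. I'll release and lift clear.

Emit:
drive_tool(
  deltas=[
    [[-1,0,0,0],[-2,0,0,0],[-2,0,0,0],[-2,0,0,0],[-2,0,0,0]],
  ],
  jaw=45,
)

```text
t: 18.02
tcp_pos: [0.5795, -0.1374, 0.0319]
tool_rot: [0.632, 0.775, 0.0, -0.0]
force: [-0.6, 0.4, 0.4]
finger_gap: 0.532
gripper_force: 0.0
```

Emit:
drive_tool(
  deltas=[
    [[0,0,-10,0],[0,0,-30,0],[0,0,-60,0],[0,0,-95,0],[-20,0,-130,0]],
  ],
)

```text
t: 18.43
tcp_pos: [0.5815, -0.1538, 0.1631]
tool_rot: [0.631, 0.776, 0.0, -0.003]
force: [0.6, -0.6, -1.6]
finger_gap: 0.53
gripper_force: 0.0
```

Emit:
drive_tool(
  deltas=[
    [[-50,0,0,0],[-60,0,0,0],[-60,0,0,0],[-60,0,0,0]],
  ],
)

```text
t: 18.77
tcp_pos: [0.5955, -0.2169, 0.1626]
tool_rot: [0.633, 0.774, 0.0, 0.0]
force: [-0.4, 0.3, 0.6]
finger_gap: 0.527
gripper_force: 0.0
```

```bash
python3 - <<'E'
from pin import *
u=np.array([np.cos(np.radians(102)),np.sin(np.radians(102)),0]); A=np.array([.567,-.08,.05])
s=manip.sense(); print(s['t'],s['tcp_pos'],s['finger_gap']*85.4,s['force'])
m,im=snap('wrist','w13'); T,it=snap('top','t13'); S,i2=snap('side','s13')
c=pin(m,im,.05); print('expected head centre',A-u*.058)
obs=[]
for n,mm,i in(('w',m,im),('t',T,it),('s',S,i2)):
    r=[b for b in blobs(mask(i,'red'),15)[0]]; p=proj(mm,A-u*.058)[0]; r=min(r,key=lambda b:np.linalg.norm(b[0]-p)) if r else None; print(n,r,'pred',p)
    bl=[b for b in blobs(mask(i,'blue'),40)[0]]; p=proj(mm,A)[0]; b=min(bl,key=lambda b:np.linalg.norm(b[0]-p)); print('  blue',b[0],b[1].tolist(),'pred',p)
    if r: obs.append((mm,r[0]))
print('head tri',*tri(obs))
for c in('yellow','green'): print(c,[b[0] for b in blobs(mask(it,c))[0]])
h=cv2.cvtColor(it,cv2.COLOR_RGB2HSV); d=cv2.absdiff(it,load('pics/top0.png')).max(2)
print('diff stamp,cassette,tin',[int((d[y-20:y+20,x-22:x+22]>40).sum()) for x,y in((284,283),(246,135),(387,116))])
E
```

```text
18.7667 [ 0.5955 -0.2169  0.1626] 45.03847102027109 [-0.3855  0.2541  0.558 ]
head px [281.6  99.5] [269, 78, 26, 44, 1016] at z 0.05 [ 0.5795 -0.1363  0.05  ] sides [np.float64(18.2), np.float64(30.3)] deg [np.float64(11.5), np.float64(-77.8)]
expected head centre [ 0.5791 -0.1367  0.05  ]
w (array([281.6,  99.5]), array([ 269,   78,   26,   44, 1016], dtype=int32)) pred [280.9299  99.9962]
  blue [279.7   9.6] [237, 0, 88, 26, 1736] pred [280.0651  10.6695]
t (array([346.8, 208.2]), array([340, 203,  14,  11, 110], dtype=int32)) pred [346.0014 208.4283]
  blue [320.3 214.3] [312, 200, 16, 29, 292] pred [319.2062 214.7114]
s (array([280.5, 163.8]), array([277, 161,   8,   6,  42], dtype=int32)) pred [280.7062 166.4222]
  blue [283.8 181.6] [272, 173, 26, 21, 319] pred [283.9607 184.2169]
head tri [ 0.5791 -0.1367  0.0584] [0.0006108282936511264, 0.001026918810952233, 0.0005584377657296416]
yellow [array([128.2, 250.2])]
green [array([483.3,  64.3]), array([479.8,  92. ])]
diff stamp,cassette,tin [1760, 1698, 1570]
```

```bash
python3 - <<'E'
from pin import *
a,b=load('pics/side0.png'),load('pics/s13.png'); d=cv2.absdiff(a,b).max(2)
for n,(x,y) in {'stamp':(345,225),'cassette':(190,245),'tin':(203,141),'green':(320,286),'yellow':(305,357)}.items(): print(n,int((d[y-16:y+16,x-16:x+16]>40).sum()),'of 1024')
t0,t1=load('pics/top0.png'),load('pics/t13.png')
print(t0[116,387],t1[116,387],t0[135,246],t1[135,246])
print([b[0] for b in blobs(mask(b,'green'))[0]],[x[0] for x in blobs(mask(b,'yellow'))[0]])
E
```

```text
stamp 227 of 1024
cassette 0 of 1024
tin 0 of 1024
green 0 of 1024
yellow 0 of 1024
[157 155 152] [204 202 199] [ 28  71 117] [ 48 105 162]
[array([456.7,  33.3]), array([320.5, 283.2])] [array([304.6, 357.1])]
```

```bash
python3 -c "
from station import manip
print(manip.sense()['t'],manip.sign_off())"
```

```text
the job is handed in; nothing more can be done
18.9167 None
```

The job is handed in at 18.9 s: the blue roll stands in the cradle and the axle pin is home against the cheek, its head measured within about 1 mm of the expected place; tin, cassette and both other rolls look unmoved, the stamp check was inconclusive (probably the arm's shadow), and I viewed 11 pictures, one over the limit of 10.

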